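# Put the paint row away in order

### The job

The painting session is over: move the four paint containers from the cork coasters on the plywood working strip into the four compartments of the wooden storage rack, keeping their order of use counted from the post. The container nearest the strip's post goes into the compartment nearest the rack's post, the second into the second, and so on to the far end. Each must end up standing upright on the floor of its own compartment; do not let any of them fall over on the way.

Things in the scene. Friction and masses are not known exactly. Their poses are not given: they have to be found in the camera images.
- strip: Working strip, fixed: thin plywood strip 62 x 300 mm, 6 mm thick, carrying four cork coasters in a row along its y axis, centred at y = +96, +32, -32, -96 mm (x = 0). Beyond the last coaster at its +y end stands a dark wooden post with a ball top, 63 mm high, 20 mm wide, at y = +150 mm. Origin: on the table, midway along the row of coasters.
- rack: Storage rack, fixed: low pale wooden tray 74 mm wide with four equal square compartments in a row along its y axis, each 54 x 54 mm inside, centred at y = -96, -32, +32, +96 mm (x = 0); floor 5 mm and wall tops 16 mm above the table, walls 10 mm thick. Beyond the compartment at its -y end stands a dark wooden post with a ball top, 63 mm high, 20 mm wide, at y = -150 mm. Origin: on the table, midway along the row of compartments.
- dropper: Small slim dropper bottle: round grey body 27 mm across and 52 mm high, paper label, narrow tapered white nozzle cap above it to 80 mm. About 35 g. Origin: centre of its underside, z up. Stands upright at the start on coaster_dropper.
- jar: Squat round paint jar: grey body 39 mm across with a white lid 40 mm across, 48 mm high in all (lid from 34 mm up). About 60 g. Origin: centre of its underside, z up. Stands upright at the start on coaster_jar.
- square: Square paint bottle: grey square body 34 x 34 mm and 50 mm high, paper label, round white cap 20 mm across on top to 68 mm. About 60 g. Its sides lie along its x and y axes, turned up to 0.25 rad from those of the strip at the start. Origin: centre of its underside, z up. Stands upright at the start on coaster_square.
- tall: Tall paint bottle: round grey body 36 mm across and 80 mm high, paper label, broad flat white cap 30 mm across above it to 104 mm. About 90 g. Origin: centre of its underside, z up. Stands upright at the start on coaster_tall.
- coaster_dropper: Cork coaster, fixed on the strip, one of four alike: disc 52 mm across, 8 mm thick, its top 14 mm above the table; the one on which dropper stands at the start (within 4 mm of its centre). It stays behind and so marks that container's place in the row. Origin: centre of its underside, 6 mm above the table.
- coaster_jar: Cork coaster, fixed on the strip, one of four alike: disc 52 mm across, 8 mm thick, its top 14 mm above the table; the one on which jar stands at the start (within 4 mm of its centre). It stays behind and so marks that container's place in the row. Origin: centre of its underside, 6 mm above the table.
- coaster_square: Cork coaster, fixed on the strip, one of four alike: disc 52 mm across, 8 mm thick, its top 14 mm above the table; the one on which square stands at the start (within 4 mm of its centre). It stays behind and so marks that container's place in the row. Origin: centre of its underside, 6 mm above the table.
- coaster_tall: Cork coaster, fixed on the strip, one of four alike: disc 52 mm across, 8 mm thick, its top 14 mm above the table; the one on which tall stands at the start (within 4 mm of its centre). It stays behind and so marks that container's place in the row. Origin: centre of its underside, 6 mm above the table.
There are look-alikes about, which are no part of the job. Leave any purple look-alike of the square alone.

How it is judged:
By the outcome, as a careful person would: the job done as asked, in the order asked, and still so for the second after the job is handed in, with the robot touching nothing.
It also fails if it takes over 128 s, if anything falls off the work surface, if the arm or the gripper's body presses on something with over 40 N, if the wrist force passes 120 N, or if a joint passes its speed limit or range.

### The arm

A 6-joint arm with a two-finger parallel gripper is mounted at the origin on the work surface. World frame = base frame: x ahead of the robot, y to its left, z up, the work surface at z = 0. Lengths are in m, angles in rad, forces in N, time in s.
With the tool pointing down it reaches from about 0.25 to 0.775 m from the base axis. Payload 8.9 kg.
Tool frame: the origin (TCP) lies on the mounting face of the last link; the fingertips stand 173 mm ahead of it and the grasp point (between the pads) lies 155 mm ahead of it (arm.tip_reach is the z of the fingertips in the tool frame, in m); z points along the fingers, y is the line along which they close (so a half turn about z gives the same grasp; the last joint's range is limited). The gripper opens to 85 mm and grips with 20 to 120 N. Pads are 22 mm wide; open, the fingers measure 114 mm over their backs; the gripper's body (76 mm by 85 mm) begins 54 mm behind the grasp point. The pads swing forward as they close: fully open they stand 13 mm farther back than shut.
Start: joints at [-1.374, 0.291, -0.153, 1.127, 0, 1.431], TCP at [0.173, -0.496, 0.405] pointing down, gripper open.
Joint ranges: [-2.52, 2.52], [-0.91, 1.74], [-1.3, 1.37], [-1.96, 2.02], [-1.52, 1.47], [-3.14, 3.14]. Speed limits (rad/s): [2.22, 2.22, 2.79, 3.14, 3.14, 3.14].

### API

Orientations are given as a unit quaternion [x, y, z, w].
In Python, from rig import arm gives the robot as it stands.
- The arm moves only by the shell command python3 -m handwheel 'ROWS'. ROWS is JSON, a list that holds one entry, the list of rows, each a list of 5 numbers: the opening, from 0 (shut) to 1 (fully open), then the shift along the tool's x, y, z in m, then the turn about the tool's z in degrees. A call has 1 to 10 rows; each row shifts and turns the commanded pose from where the row before left it, along the tool's axes as they then stand; what a row does not reach is not made up. A row lasts 1/8 s, in which the tool goes at most 62.5 mm and 10.7 degrees, less where a joint would pass 70% of its speed; a pose out of reach is approached as far as the arm can. A call with a gripper value outside its range is refused whole. The fingers move at their own pace and stop on an object; the grip force is fixed at half the most. Time passes only in rows, so rows that do not move let the fingers close. It gives the time, the measured TCP pose, the force, the opening and the grip force at its end, in the units of the state.
- arm.get_state(): the state, without advancing time (a new reading comes with each control period).
- arm.read_camera(name): name is "scene" or "side" or "wrist"; returns a dict with "pixels" (400x640x3 uint8, red, green, blue), "mtx" (3x3 intrinsics, pixels), "cam_to_world" (4x4, takes a point from camera to world coordinates); the wrist camera has in their place "hand_eye" (4x4, takes a point from camera to tool coordinates, whose origin is the TCP and whose axes are the flange's). Camera axes: x right, y up, looking along -z (the intrinsics and any distortion apply to the point x, -y, -z); pixel columns grow to the right and rows downward; lengths in m; the calibration is good to about 2 mm. The wrist camera is an equidistant fisheye: a pixel r from the principal point sees the ray r / f radians off the axis. A picture is of the moment at which its call begins: read the wrist's pose just before it. There is no depth.
- arm.hand_in(): hands the job in; it is judged then, once.
The state is a dict: "time": time; "q": joint angles; "joint_vel": joint speeds; "joint_torque": joint torques, N m; "eef_pos": TCP position; "tool_rot": TCP orientation; "contact_force": force on the tool from outside, world axes, zero at the start; "torque": the same for the moment, N m; "finger_gap": finger opening in m; "gripper_force": force on a finger pad.
Only numpy, scipy, OpenCV 4.12 (cv2) and the standard library are available. Lean on these libraries where they do the work, as an engineer would, in place of code of your own. Each camera call takes 0.05 s, during which the arm holds its last target. There are 200 camera calls.

## Working session

There is one attempt and no reset: what is moved stays moved. The work goes in short steps, Python scripts to look and compute and a shell command to move; the robot and the scene stay as the last step left them, time stands still between calls to the robot, and variables do not carry over. Pictures are saved under pics/ and viewed, at most 14 in all, crops included, and the job is handed in when it is done.

```bash
mkdir -p pics; python3 - <<'E'
from rig import arm
import cv2
for n in("scene","side"):
    r=arm.read_camera(n); cv2.imwrite(f"pics/{n}0.png",r["pixels"][...,::-1]); print(n,r["mtx"],r["cam_to_world"],[k for k in r])
s=arm.get_state();print(s)
E
```

```text
scene [[362.76935558   0.         324.05948926]
 [  0.         362.76935558 198.6191654 ]
 [  0.           0.           1.        ]] [[-0.71640441 -0.55835138  0.41834012  0.90149231]
 [ 0.69749706 -0.55925134  0.44803547  0.38394919]
 [-0.01620395  0.61276559  0.79009858  0.74003489]
 [ 0.          0.          0.          1.        ]] ['pixels', 'mtx', 'cam_to_world']
side [[384.87961292   0.         320.55230541]
 [  0.         384.87961292 205.54327116]
 [  0.           0.           1.        ]] [[-0.89549916  0.2836648  -0.34295122  0.29482259]
 [-0.44502754 -0.56095339  0.69805571  0.50050891]
 [ 0.00563418  0.77773104  0.62857194  0.48117945]
 [ 0.          0.          0.          1.        ]] ['pixels', 'mtx', 'cam_to_world']
{'time': 0.1, 'q': array([-1.37431786e+00,  2.91219983e-01, -1.54035540e-01,  1.12670948e+00,
       -2.81192243e-05,  1.43151939e+00]), 'joint_vel': array([ 0.00180559, -0.00127382,  0.00208601,  0.00087996,  0.00077592,
        0.00268331]), 'joint_torque': array([ 1.88576952e-03, -5.37977099e+01,  3.31919217e+01,  9.32078023e-03,
       -1.54674080e-04,  1.28324155e-05]), 'eef_pos': array([ 0.17295202, -0.4954937 ,  0.40419739]), 'tool_rot': array([ 9.85941432e-01,  1.67090248e-01, -3.07641091e-05, -5.83697439e-04]), 'contact_force': array([ 0.16604373,  1.05191101, -0.2587196 ]), 'torque': array([0.00021769, 0.07704603, 0.01977574]), 'gripper_force': 0.0, 'finger_gap': 0.08502297150825645}
```

View pics/scene0.png

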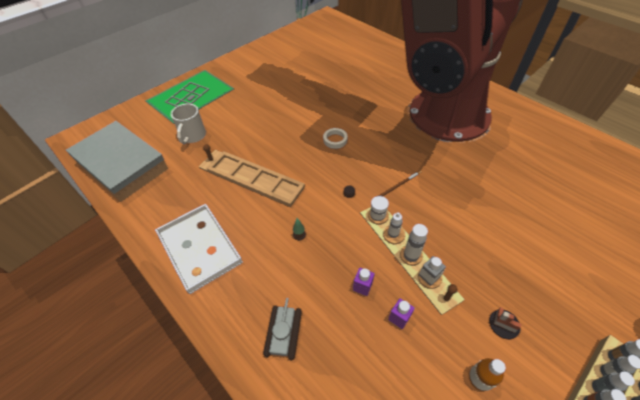

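View pics/side0.png

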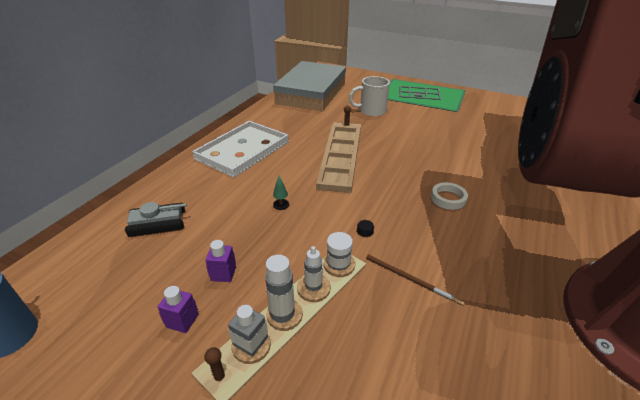

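The scene view shows the strip from (362,210) to (462,300) with its post at (450,292). From the post the order is square, tall, dropper, jar. The rack runs from (205,165) to (302,190), with its post at (208,152). I'll enlarge these areas.

```bash
python3 - <<'E'
import cv2
a=cv2.imread("pics/scene0.png");b=cv2.imread("pics/side0.png")
f=lambda im,x,y,w,h,s:cv2.resize(im[y:y+h,x:x+w],None,fx=s,fy=s,interpolation=cv2.INTER_CUBIC)
cv2.imwrite("pics/c1.png",f(a,350,190,120,125,4.8))
c=f(a,190,140,120,70,5);d=f(b,310,100,60,100,5)
import numpy as np
d=cv2.copyMakeBorder(d,0,0,0,300,0);o=np.zeros((350,600,3),np.uint8)
cv2.imwrite("pics/c2.png",c);cv2.imwrite("pics/c3.png",f(b,190,225,185,175,3.2))
E
```

```text
(no output)
```

View pics/c1.png

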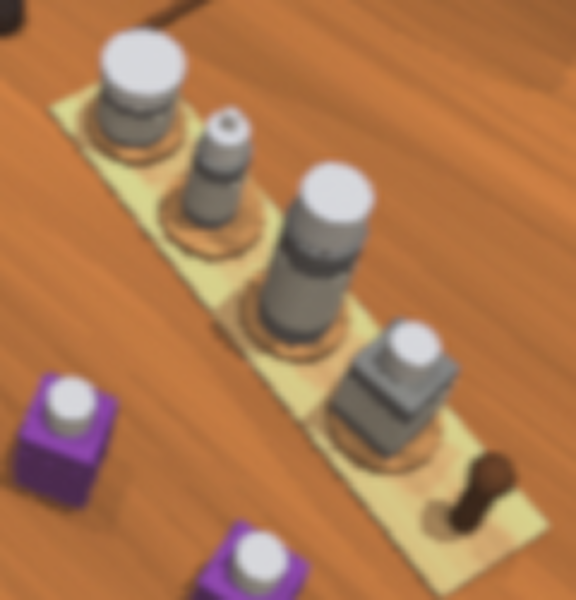

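View pics/c2.png

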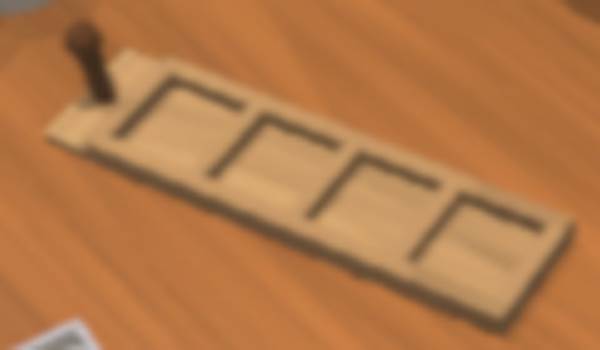

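View pics/c3.png

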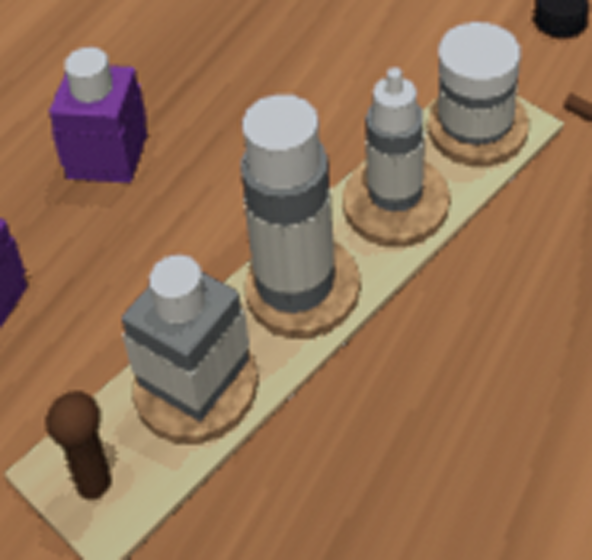

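c1 and c3 show the cap tops, strip corners and ball clearly, and c2 shows the four compartments and rack corners. Next I'll triangulate.

```bash
cat > h.py <<'E'
import numpy as np
K={'scene':(362.76935558,324.05948926,198.6191654),'side':(384.87961292,320.55230541,205.54327116)}
T={'scene':np.array([[-0.71640441,-0.55835138,0.41834012,0.90149231],[0.69749706,-0.55925134,0.44803547,0.38394919],[-0.01620395,0.61276559,0.79009858,0.74003489]]),
'side':np.array([[-0.89549916,0.2836648,-0.34295122,0.29482259],[-0.44502754,-0.56095339,0.69805571,0.50050891],[0.00563418,0.77773104,0.62857194,0.48117945]])}
CR={'c1':('scene',350,190,4.8),'c2':('scene',190,140,5),'c3':('side',190,225,3.2),'c4':('side',310,95,5.5)}
def ray(c,p):
    cam,x,y,s=CR[c]; u=x+(p[0]+.5)/s-.5; v=y+(p[1]+.5)/s-.5
    f,cx,cy=K[cam]; d=T[cam][:,:3]@np.array([(u-cx)/f,-(v-cy)/f,-1]); return T[cam][:,3],d
def at(c,p,z):
    o,d=ray(c,p); return o+d*(z-o[2])/d[2]
def tri(c,p,e,q):
    A=np.zeros((3,3));b=np.zeros(3)
    for o,d in(ray(c,p),ray(e,q)):
        d=d/np.linalg.norm(d);M=np.eye(3)-np.outer(d,d);A+=M;b+=M@o
    return np.linalg.solve(A,b)
E
python3 - <<'E'
from h import *
np.set_printoptions(precision=4,suppress=True)
for n,z,p,q in[('jar',.062,(143,63),(480,50)),('drop',.094,(229,120),(394,74)),('tall',.118,(337,192),(281,124)),('square',.082,(415,343),(177,277)),('ball',.053,(492,474),(73,418)),
 ('sqR',.064,(458,368),(240,285)),('sqB',.064,(397,407),(186,333)),('sqL',.064,(352,350),(125,322))]:
    print(n,at('c1',p,z)[:2],at('c3',q,z)[:2],tri('c1',p,'c3',q))
for p in[(50,107),(443,597),(549,524)]:print('strip',at('c1',p,.006)[:2])
for q in[(7,475),(563,124)]:print('strip3',at('c3',q,.006)[:2])
for p in[(168,60),(88,148),(573,222),(500,318),(172,77),(265,114),(360,154),(463,193),(545,228)]:print('rack',p,at('c2',p,.016)[:2])
print('ball',at('c2',(83,38),.053))
E
```

```text
jar [0.4594 0.0996] [0.4586 0.0987] [0.4588 0.099  0.0616]
drop [0.4775 0.1614] [0.4737 0.1602] [0.475  0.1595 0.0915]
tall [0.4903 0.2251] [0.4898 0.226 ] [0.4901 0.2253 0.1174]
square [0.5044 0.2843] [0.5036 0.2843] [0.5039 0.2841 0.0813]
ball [0.5149 0.3379] [0.517  0.3376] [0.516  0.3382 0.0549]
sqR [0.4905 0.3013] [0.4883 0.2664] [0.4873 0.2881 0.0731]
sqB [0.5239 0.2938] [0.495  0.2942] [0.5078 0.2864 0.0389]
sqL [0.5155 0.2645] [0.5189 0.3008] [0.52   0.2803 0.0592]
strip [0.4787 0.0608]
strip [0.5505 0.3516]
strip [0.4906 0.3652]
strip3 [0.5493 0.3509]
strip3 [0.4195 0.0758]
rack (168, 60) [ 0.6026 -0.3486]
rack (88, 148) [ 0.6722 -0.3232]
rack (573, 222) [ 0.5211 -0.0979]
rack (500, 318) [ 0.5894 -0.0772]
rack (172, 77) [ 0.6087 -0.3357]
rack (265, 114) [ 0.5888 -0.2754]
rack (360, 154) [ 0.5702 -0.2148]
rack (463, 193) [ 0.5489 -0.154 ]
rack (545, 228) [ 0.5342 -0.1052]
ball [ 0.6409 -0.3581  0.053 ]
```

```bash
python3 - <<'E'
import cv2
b=cv2.imread("pics/side0.png")
cv2.imwrite("pics/c4.png",cv2.resize(b[95:195,310:370],None,fx=5.5,fy=5.5,interpolation=cv2.INTER_CUBIC))
from h import *
for p in [(70,400),(262,560)]: print('purple cap',at('c1',p,.068))
E
cat >> h.py <<'E'
from math import *
SY=np.array([.240,.971]);RY=np.array([-.312,.950])
def go(x,y,z,ang):
    "deltas in tool axes (after turn) from the measured pose to TCP x,y,z and tool-x heading ang (deg)"
    from rig import arm
    from scipy.spatial.transform import Rotation as R
    s=arm.get_state();M=R.from_quat(s['tool_rot']).as_matrix();a=degrees(atan2(M[1,0],M[0,0]));p=s['eef_pos']
    t=-((ang-a+180)%360-180);th=radians(ang);d=np.array([x,y])-p[:2]
    print('turn %.1f'%t,'dx %.4f dy %.4f dz %.4f'%(d@[cos(th),sin(th)],d@[sin(th),-cos(th)],p[2]-z),'at',p.round(4),'gap %.4f F %s t %.1f'%(s['finger_gap'],s['contact_force'].round(1),s['time']))
E
python3 -c "
from h import *
go(.490,.2253,.33,76.1)"
```

```text
purple cap [0.62078957 0.19619547 0.068     ]
purple cap [0.61843065 0.29575894 0.068     ]
turn -56.9 dx 0.7759 dy 0.1346 dz 0.0742 at [ 0.173  -0.4955  0.4042] gap 0.0850 F [ 0.2  1.1 -0.3] t 0.1
```

View pics/c4.png

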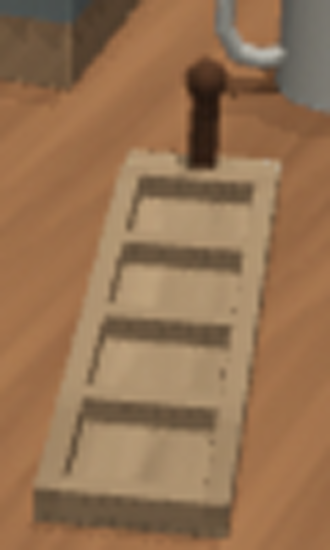

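The c4 crop shows the rack's near-end corners at (35,488) and (230,490), and compartment corners at (82,402), (218,410), (140,178) and (253,182). I'll fit the rack from both cameras and start the arm towards the strip.

```bash
python3 - <<'E'
from h import *
from scipy.optimize import least_squares
P=[]
for p,l in[((168,60),(-37,-133)),((88,148),(37,-133)),((573,222),(-37,133)),((500,318),(37,133)),((172,77),(-27,-123)),((265,114),(-27,-59)),((360,154),(-27,5)),((463,193),(-27,69)),((545,228),(-27,123))]:P.append((at('c2',p,.016)[:2],l))
n=len(P)
for p,l in[((35,488),(37,133)),((230,490),(-37,133)),((82,402),(27,69)),((218,410),(-27,69)),((140,178),(27,-123)),((253,182),(-27,-123))]:P.append((at('c4',p,.016)[:2],l))
W=np.array([a for a,_ in P]);L=np.array([b for _,b in P])/1000
f=lambda v,W,L:((W-v[:2])-np.c_[L[:,0]*cos(v[2])-L[:,1]*sin(v[2]),L[:,0]*sin(v[2])+L[:,1]*cos(v[2])]).ravel()
for s in(slice(0,n),slice(n,None),slice(0,None)):
    r=least_squares(f,[.596,-.21,.3],args=(W[s],L[s]),loss='soft_l1',f_scale=.002);print(r.x.round(4),(r.fun.reshape(-1,2)*1000).round(1).tolist())
E
python3 -m handwheel '[[[1,0,0,0,-10],[1,0,0,0,-10],[1,0,0,0,-10],[1,0,0,0,-10],[1,0,0,0,-10],[1,0,0,0,-6.9],[1,0.05,0.01,0,0],[1,0.05,0.01,0,0],[1,0.05,0.01,0,0],[1,0.05,0.01,0,0]]]'
python3 -m handwheel '[[[1,0.06,0.01,0,0],[1,0.06,0.01,0,0],[1,0.06,0.01,0,0],[1,0.06,0.01,0,0],[1,0.06,0.01,0,0],[1,0.06,0.01,0,0],[1,0.06,0.01,0,0],[1,0.06,0.01,0,0],[1,0.05,0.005,0,0],[1,0,0,0,0]]]'
python3 -c "
from h import *
go(.490,.2253,.33,76.1)"
```

```text
[ 0.5965 -0.2114  0.3166] [[-0.2, 0.8], [-0.9, 3.1], [1.2, -1.3], [-0.9, -3.7], [-0.4, 1.0], [-0.4, 0.5], [0.9, 0.3], [-0.5, 0.3], [1.6, -2.2]]
[ 0.5964 -0.2148  0.3189] [[-0.1, -0.4], [4.1, -9.2], [-0.8, 2.8], [-0.1, 0.5], [-2.0, 2.1], [0.6, -1.4]]
[ 0.5964 -0.2127  0.3161] [[-0.0, 2.0], [-0.8, 4.4], [1.2, -0.1], [-0.9, -2.5], [-0.3, 2.3], [-0.3, 1.7], [1.0, 1.6], [-0.5, 1.5], [1.7, -1.0], [-0.6, -2.6], [3.7, -11.6], [-1.1, 0.6], [-0.3, -1.8], [-1.8, 0.1], [0.9, -3.5]]
time: 1.35
eef_pos: [0.2601, -0.3095, 0.4045]
tool_rot: [0.787, 0.616, 0.0, -0.0]
contact_force: [1.2, -0.2, 0.5]
finger_gap: 0.0854
gripper_force: 0.0
time: 2.6
eef_pos: [0.4697, 0.1858, 0.404]
tool_rot: [0.786, 0.618, -0.0, -0.0]
contact_force: [-0.3, 0.2, -0.2]
finger_gap: 0.0851
gripper_force: 0.0
turn 0.3 dx 0.0432 dy 0.0102 dz 0.0740 at [0.4697 0.1858 0.404 ] gap 0.0851 F [-0.3  0.2 -0.2] t 2.6
```

```bash
python3 -m handwheel '[[[1,0.0432,0.0102,0,0.3],[1,0,0,0.05,0],[1,0,0,0.04,0],[1,0,0,0.03,0],[1,0,0,0.03,0],[1,0,0,0.024,0],[1,0,0,0,0],[0,0,0,0,0],[0,0,0,0,0],[0,0,0,0,0]]]'
python3 -m handwheel '[[[0,0,0,0,0],[0,0,0,0,0],[0,0,0,0,0]]]'
python3 - <<'E'
from h import *
from rig import arm
import cv2
go(.490,.2253,.230,76.1)
r=arm.read_camera("side");cv2.imwrite("pics/s1.png",r["pixels"][...,::-1])
E
```

```text
time: 3.85
eef_pos: [0.4899, 0.2227, 0.2318]
tool_rot: [0.789, 0.615, 0.001, 0.0]
contact_force: [-2.5, -0.4, 7.6]
finger_gap: 0.0345
gripper_force: 59.0
time: 4.22
eef_pos: [0.4899, 0.2227, 0.2318]
tool_rot: [0.789, 0.615, 0.001, 0.0]
contact_force: [-0.1, -0.9, 6.5]
finger_gap: 0.0349
gripper_force: 59.2
turn -0.3 dx 0.0025 dy -0.0005 dz 0.0018 at [0.4899 0.2227 0.2318] gap 0.0349 F [-0.1 -0.9  6.5] t 4.2
```

View pics/s1.png

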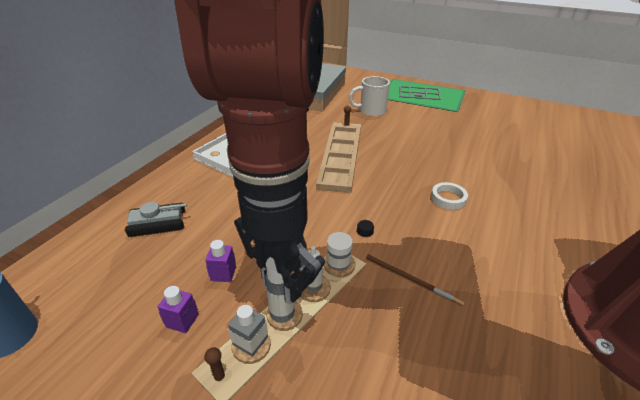

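The picture shows the tall bottle held between the fingers at (280,290), still standing, with its neighbours undisturbed. Lifting and turning.

```bash
python3 -m handwheel '[[[0,0,0,-0.02,0],[0,0,0,-0.03,0],[0,0,0,-0.035,0],[0,0,0,-0.035,0],[0,0,0,0,-6.4],[0,0,0,0,-6.4],[0,0,0,0,-6.4],[0,0,0,0,-6.4],[0,0,0,0,-6.4],[0,0,0,0,0]]]'
python3 -c "
from h import *
go(.6064+.0008,-.2431-.0024,.2235,108.1)"
```

```text
time: 5.52
eef_pos: [0.4894, 0.2226, 0.351]
tool_rot: [0.589, 0.808, 0.0, 0.0]
contact_force: [-0.7, -0.5, 0.0]
finger_gap: 0.0344
gripper_force: 59.9
turn -0.3 dx -0.4816 dy -0.0335 dz 0.1275 at [0.4894 0.2226 0.351 ] gap 0.0344 F [-0.7 -0.5  0. ] t 5.5
```

```bash
python3 -m handwheel '[[[0,-0.02,-0.003,0,-0.3],[0,-0.04,-0.003,0,0],[0,-0.05,-0.004,0,0],[0,-0.05,-0.004,0,0],[0,-0.05,-0.004,0,0],[0,-0.05,-0.004,0,0],[0,-0.05,-0.004,0,0],[0,-0.05,-0.004,0,0],[0,-0.05,-0.0035,0,0],[0,-0.04,0,0,0]]]'
python3 -m handwheel '[[[0,-0.02,0,0,0],[0,-0.0116,0,0,0],[0,0,0,0.02,0],[0,0,0,0.02,0],[0,0,0,0,0],[0,0,0,0,0]]]'
python3 - <<'E'
from h import *
from rig import arm
import cv2
go(.6064+.0008,-.2431-.0024,.2235,108.1)
r=arm.read_camera("side");cv2.imwrite("pics/s2.png",cv2.resize(r["pixels"][60:220,260:420,::-1],None,fx=3.5,fy=3.5,interpolation=cv2.INTER_CUBIC))
E
```

```text
time: 6.78
eef_pos: [0.5978, -0.2175, 0.3509]
tool_rot: [0.588, 0.809, -0.0, 0.0]
contact_force: [0.2, -1.1, -1.4]
finger_gap: 0.0349
gripper_force: 59.9
time: 7.52
eef_pos: [0.6077, -0.2452, 0.3116]
tool_rot: [0.587, 0.81, 0.0, 0.0]
contact_force: [0.0, 0.2, -0.1]
finger_gap: 0.0346
gripper_force: 59.9
turn 0.0 dx -0.0001 dy -0.0006 dz 0.0881 at [ 0.6077 -0.2452  0.3116] gap 0.0346 F [ 0.   0.2 -0.1] t 7.5
```

View pics/s2.png

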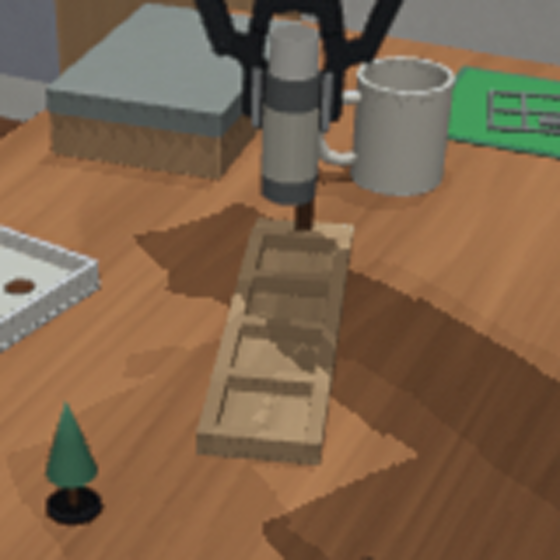

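The bottle hangs upright, with its underside at about (287,190) in the crop. I'll check that against the second compartment.

```bash
python3 -c "
from h import *
CR['s2']=('side',260,60,3.5)
print(at('s2',(288,190),.094),at('s2',(290,28),.198))"
python3 -m handwheel '[[[0,0,0,0.03,0],[0,0,0,0.025,0],[0,0,0,0.015,0],[0,0,0,0.01,0],[0,0,0,0.006,0],[0,0,0,0,0],[0,0,0,0,0]]]'
```

```text
[ 0.61001082 -0.24766844  0.094     ] [ 0.61358451 -0.24829427  0.198     ]
time: 8.45
eef_pos: [0.6077, -0.2456, 0.2254]
tool_rot: [0.587, 0.81, 0.0, 0.0]
contact_force: [0.3, 0.3, -1.5]
finger_gap: 0.0346
gripper_force: 60.0
```

```bash
python3 -m handwheel '[[[0,0,0,0.002,0],[0,0,0,0.001,0],[0,0,0,0,0],[0.6,0,0,0,0],[0.8,0,0,0,0],[1,0,0,0,0],[1,0,0,0,0],[1,0,0,-0.03,0],[1,0,0,-0.05,0],[1,0,0,-0.05,0]]]'
python3 - <<'E'
from h import *
from rig import arm
import cv2
go(.5036,.2835,.3,76.1)
r=arm.read_camera("side");cv2.imwrite("pics/s3.png",cv2.resize(r["pixels"][60:220,260:420,::-1],None,fx=3.5,fy=3.5,interpolation=cv2.INTER_CUBIC))
E
```

```text
time: 9.7
eef_pos: [0.6073, -0.2454, 0.3529]
tool_rot: [0.587, 0.81, -0.0, -0.0]
contact_force: [0.9, -0.4, -0.8]
finger_gap: 0.0854
gripper_force: 0.0
turn 32.0 dx 0.4885 dy -0.2277 dz 0.0529 at [ 0.6073 -0.2454  0.3529] gap 0.0854 F [ 0.9 -0.4 -0.8] t 9.7
```

View pics/s3.png

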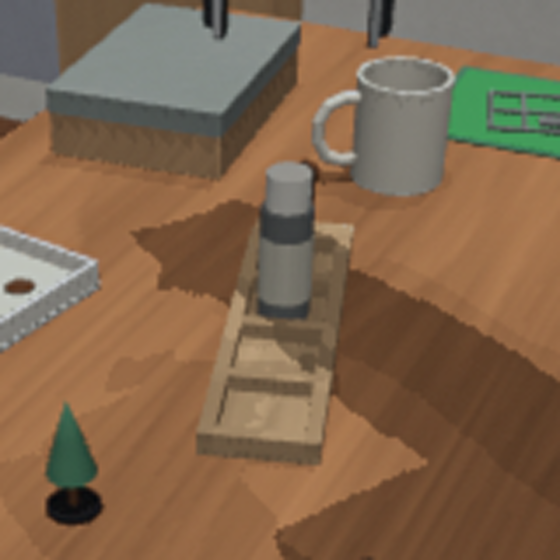

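The tall bottle stands upright in the second compartment (base at about (287,310) in the crop). Next is the square.

```bash
python3 -m handwheel '[[[1,0,0,0,10.5],[1,0,0,0,10.5],[1,0,0,0,10.5],[1,0,0,0,0.5],[1,0.055,-0.026,0,0],[1,0.055,-0.026,0,0],[1,0.055,-0.026,0,0],[1,0.055,-0.026,0,0],[1,0.055,-0.026,0,0],[1,0.055,-0.026,0,0]]]'
python3 -m handwheel '[[[1,0.055,-0.026,0,0],[1,0.055,-0.026,0,0],[1,0.0485,-0.0197,0,0],[1,0,0,0,0],[1,0,0,0,0]]]'
python3 -c "
from h import *
go(.5036,.2835,.202,76.1)
CR['s2']=('side',260,60,3.5)
print(at('s2',(290,175),.109))"
```

```text
time: 11.0
eef_pos: [0.5345, 0.1141, 0.3518]
tool_rot: [0.786, 0.618, 0.0, 0.0]
contact_force: [0.4, -0.7, -0.4]
finger_gap: 0.0854
gripper_force: 0.0
time: 11.62
eef_pos: [0.5034, 0.2832, 0.3515]
tool_rot: [0.786, 0.618, -0.0, 0.0]
contact_force: [-0.8, -0.0, 0.3]
finger_gap: 0.0851
gripper_force: 0.0
turn 0.2 dx 0.0004 dy 0.0001 dz 0.1495 at [0.5034 0.2832 0.3515] gap 0.0851 F [-0.8 -0.   0.3] t 11.6
[ 0.60541189 -0.23894919  0.109     ]
```

```bash
python3 -m handwheel '[[[1,0,0,0.05,0],[1,0,0,0.04,0],[1,0,0,0.03,0],[1,0,0,0.02,0],[1,0,0,0.0095,0],[1,0,0,0,0],[0,0,0,0,0],[0,0,0,0,0],[0,0,0,0,0],[0,0,0,0,0]]]'
python3 -m handwheel '[[[0,0,0,0,0],[0,0,0,-0.02,0],[0,0,0,-0.03,0],[0,0,0,-0.035,0],[0,0,0,-0.035,0],[0,0,0,0,-8],[0,0,0,0,-8],[0,0,0,0,-8],[0,0,0,0,-8],[0,0,0,0,0]]]'
python3 - <<'E'
from h import *
from rig import arm
import cv2
go(.6272,-.3068,.193,108.1)
r=arm.read_camera("side");cv2.imwrite("pics/s4.png",cv2.resize(r["pixels"][200:380,160:380,::-1],None,fx=3,fy=3,interpolation=cv2.INTER_CUBIC))
E
```

```text
time: 12.88
eef_pos: [0.5037, 0.2835, 0.2032]
tool_rot: [0.787, 0.617, 0.001, 0.0]
contact_force: [-1.0, -1.0, 7.4]
finger_gap: 0.0355
gripper_force: 55.2
time: 14.12
eef_pos: [0.5033, 0.2834, 0.3224]
tool_rot: [0.587, 0.81, 0.0, 0.0]
contact_force: [-0.7, -0.1, -0.3]
finger_gap: 0.0356
gripper_force: 55.3
turn -0.0 dx -0.5995 dy -0.0656 dz 0.1294 at [0.5033 0.2834 0.3224] gap 0.0356 F [-0.7 -0.1 -0.3] t 14.1
```

View pics/s4.png

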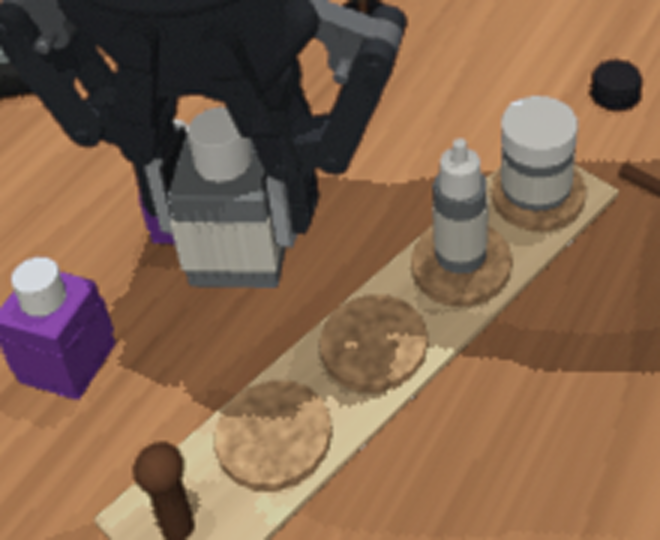

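The square is held upright at (230,230) in the crop, with both emptied coasters visible and the dropper and jar untouched. Carrying it to compartment 1.

```bash
python3 -m handwheel '[[[0,-0.02,-0.005,-0.01,0],[0,-0.04,-0.005,0,0],[0,-0.055,-0.006,0,0],[0,-0.055,-0.006,0,0],[0,-0.055,-0.006,0,0],[0,-0.055,-0.006,0,0],[0,-0.055,-0.006,0,0],[0,-0.055,-0.006,0,0],[0,-0.055,-0.006,0,0],[0,-0.055,-0.006,0,0]]]'
python3 -m handwheel '[[[0,-0.045,-0.0076,0,0],[0,-0.035,0,0,0],[0,-0.0195,0,0,0],[0,0,0,0.03,0],[0,0,0,0.04,0],[0,0,0,0.035,0],[0,0,0,0.02,0],[0,0,0,0.01,0],[0,0,0,0,0],[0,0,0,0,0]]]'
python3 -c "
from h import *
go(.6272,-.3068,.1942,108.1)"
```

```text
time: 15.42
eef_pos: [0.6035, -0.2127, 0.333]
tool_rot: [0.588, 0.809, -0.0, 0.0]
contact_force: [0.7, 0.3, -0.7]
finger_gap: 0.0354
gripper_force: 55.3
time: 16.68
eef_pos: [0.6281, -0.3073, 0.1985]
tool_rot: [0.587, 0.81, 0.0, 0.001]
contact_force: [0.4, 0.6, -0.3]
finger_gap: 0.0353
gripper_force: 55.3
turn 0.0 dx 0.0007 dy -0.0007 dz 0.0043 at [ 0.6281 -0.3073  0.1985] gap 0.0353 F [ 0.4  0.6 -0.3] t 16.7
```

```bash
python3 -m handwheel '[[[0,0,0,0.003,0],[0,0,0,0.0015,0],[0,0,0,0,0],[0.6,0,0,0,0],[0.8,0,0,0,0],[1,0,0,0,0],[1,0,0,0,0],[1,0,0,-0.03,0],[1,0,0,-0.06,0],[1,0,0,-0.06,0]]]'
python3 - <<'E'
from h import *
from rig import arm
import cv2
go(.4755,.1608,.3485,76.1)
r=arm.read_camera("side");cv2.imwrite("pics/s5.png",cv2.resize(r["pixels"][60:220,260:420,::-1],None,fx=3.5,fy=3.5,interpolation=cv2.INTER_CUBIC))
E
```

```text
time: 17.92
eef_pos: [0.6275, -0.3067, 0.344]
tool_rot: [0.587, 0.81, -0.0, -0.0]
contact_force: [0.7, -1.0, -0.7]
finger_gap: 0.0853
gripper_force: 0.0
turn 32.0 dx 0.4173 dy -0.2598 dz -0.0045 at [ 0.6275 -0.3067  0.344 ] gap 0.0853 F [ 0.7 -1.  -0.7] t 17.9
```

View pics/s5.png

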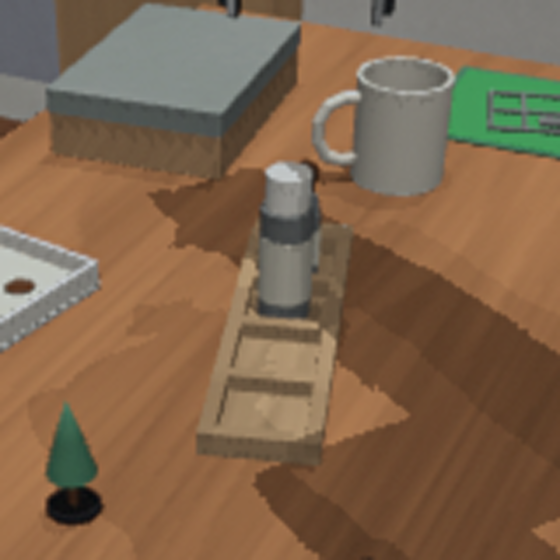

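The tall bottle stands in compartment 2 and the square is partly visible behind it at (315,235), upright. Next is the dropper.

```bash
python3 -m handwheel '[[[1,0,0,0,10.5],[1,0,0,0,10.5],[1,0,0,0,10.5],[1,0,0,0,0.5],[1,0.05,-0.032,0,0],[1,0.05,-0.032,0,0],[1,0.05,-0.032,0,0],[1,0.05,-0.032,0,0],[1,0.05,-0.032,0,0],[1,0.05,-0.032,0,0]]]'
python3 -m handwheel '[[[1,0.05,-0.032,0,0],[1,0.05,-0.032,0,0],[1,0.0173,-0.0038,0,0],[1,0,0,0.04,0],[1,0,0,0.04,0],[1,0,0,0,0]]]'
python3 -c "
from h import *
go(.4752,.1600,.204,76.1)"
```

```text
time: 19.23
eef_pos: [0.5124, 0.0321, 0.3428]
tool_rot: [0.786, 0.618, 0.0, 0.0]
contact_force: [0.2, 0.8, 0.1]
finger_gap: 0.0853
gripper_force: 0.0
time: 19.98
eef_pos: [0.4745, 0.16, 0.2607]
tool_rot: [0.787, 0.617, -0.002, -0.001]
contact_force: [-0.1, 0.9, 0.2]
finger_gap: 0.0855
gripper_force: 0.0
turn 0.2 dx 0.0002 dy 0.0007 dz 0.0567 at [0.4745 0.16   0.2607] gap 0.0855 F [-0.1  0.9  0.2] t 20.0
```

```bash
python3 -m handwheel '[[[1,0,0,0.03,0],[1,0,0,0.02,0],[1,0,0,0.0067,0],[1,0,0,0,0],[0,0,0,0,0],[0,0,0,0,0],[0,0,0,0,0],[0,0,0,0,0],[0,0,0,0,0]]]'
python3 -m handwheel '[[[0,0,0,-0.02,0],[0,0,0,-0.03,0],[0,0,0,-0.035,0],[0,0,0,-0.035,0],[0,0,0,0,-8],[0,0,0,0,-8],[0,0,0,0,-8],[0,0,0,0,-8],[0,0,0,0,0]]]'
python3 -c "
from h import *
go(.5846,-.1766,.195,108.1)"
```

```text
time: 21.1
eef_pos: [0.4756, 0.1607, 0.2065]
tool_rot: [0.787, 0.617, 0.0, 0.0]
contact_force: [-1.2, -0.7, 6.3]
finger_gap: 0.0257
gripper_force: 58.6
time: 22.22
eef_pos: [0.4754, 0.1606, 0.326]
tool_rot: [0.587, 0.809, -0.0, -0.0]
contact_force: [-0.8, -0.1, -0.9]
finger_gap: 0.0257
gripper_force: 58.8
turn -0.0 dx -0.3545 dy -0.0010 dz 0.1310 at [0.4754 0.1606 0.326 ] gap 0.0257 F [-0.8 -0.1 -0.9] t 22.2
```

```bash
python3 -m handwheel '[[[0,-0.02,0,0,0],[0,-0.04,0,0,0],[0,-0.05,0,0,0],[0,-0.055,0,0,0],[0,-0.055,0,0,0],[0,-0.05,0,0,0],[0,-0.04,0,0,0],[0,-0.03,0,0,0],[0,-0.0145,-0.001,0,0],[0,0,0,0,0]]]'
python3 -m handwheel '[[[0,0,0,0.03,0],[0,0,0,0.035,0],[0,0,0,0.03,0],[0,0,0,0.02,0],[0,0,0,0.009,0],[0,0,0,0,0],[0,0,0,0,0]]]'
python3 -c "
from h import *
go(.5846,-.1766,.1975,108.1)"
```

```text
time: 23.48
eef_pos: [0.5848, -0.1768, 0.3258]
tool_rot: [0.588, 0.809, 0.0, -0.0]
contact_force: [0.2, 0.3, -0.7]
finger_gap: 0.0257
gripper_force: 58.9
time: 24.35
eef_pos: [0.5853, -0.1764, 0.203]
tool_rot: [0.587, 0.81, 0.0, 0.001]
contact_force: [0.5, -0.6, 0.2]
finger_gap: 0.0257
gripper_force: 58.9
turn 0.0 dx 0.0001 dy -0.0007 dz 0.0055 at [ 0.5853 -0.1764  0.203 ] gap 0.0257 F [ 0.5 -0.6  0.2] t 24.4
```

```bash
python3 -m handwheel '[[[0,0,0,0.003,0],[0,0,0,0.0015,0],[0,0,0,0.001,0],[0.6,0,0,0,0],[0.8,0,0,0,0],[1,0,0,0,0],[1,0,0,0,0],[1,0,0,-0.03,0],[1,0,0,-0.06,0],[1,0,0,-0.04,0]]]'
python3 - <<'E'
from h import *
from rig import arm
import cv2
go(.459,.099,.3,76.1)
r=arm.read_camera("side");cv2.imwrite("pics/s6.png",cv2.resize(r["pixels"][60:220,260:420,::-1],None,fx=3.5,fy=3.5,interpolation=cv2.INTER_CUBIC))
E
```

```text
time: 25.6
eef_pos: [0.5852, -0.1767, 0.329]
tool_rot: [0.587, 0.81, 0.0, 0.001]
contact_force: [0.6, 0.0, -0.2]
finger_gap: 0.0853
gripper_force: 0.0
turn 32.0 dx 0.2373 dy -0.1887 dz 0.0290 at [ 0.5852 -0.1767  0.329 ] gap 0.0853 F [ 0.6  0.  -0.2] t 25.6
```

View pics/s6.png

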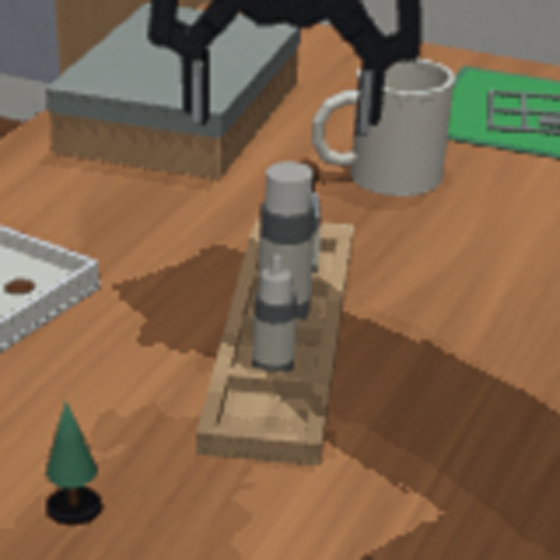

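The dropper stands upright in compartment 3 (base at about (273,360) in the crop), in front of the tall bottle. The jar is last.

```bash
python3 -m handwheel '[[[1,0,0,0,10.5],[1,0,0,0,10.5],[1,0,0,0,10.5],[1,0,0,0,0.5],[1,0.048,-0.038,0,0],[1,0.048,-0.038,0,0],[1,0.048,-0.038,0,0],[1,0.048,-0.038,0,0],[1,0.0453,-0.0367,0,0],[1,0,0,0,0]]]'
python3 -m handwheel '[[[1,0,0,0.04,0],[1,0,0,0.04,0],[1,0,0,0,0]]]'
python3 -c "
from h import *
go(.4588,.0988,.200,76.1)"
```

```text
time: 26.9
eef_pos: [0.4566, 0.1019, 0.3265]
tool_rot: [0.784, 0.62, -0.0, -0.001]
contact_force: [0.1, -0.6, -0.3]
finger_gap: 0.0852
gripper_force: 0.0
time: 27.28
eef_pos: [0.4575, 0.0984, 0.2446]
tool_rot: [0.787, 0.617, -0.002, -0.001]
contact_force: [-0.5, 0.4, 0.0]
finger_gap: 0.0859
gripper_force: 0.0
turn 0.2 dx 0.0007 dy 0.0012 dz 0.0446 at [0.4575 0.0984 0.2446] gap 0.0859 F [-0.5  0.4  0. ] t 27.3
```

```bash
python3 -m handwheel '[[[1,0.0007,0.001,0.02,0],[1,0,0,0.015,0],[1,0,0,0.009,0],[1,0,0,0,0],[0,0,0,0,0],[0,0,0,0,0],[0,0,0,0,0],[0,0,0,0,0],[0,0,0,0,0]]]'
python3 -m handwheel '[[[0,0,0,-0.02,0],[0,0,0,-0.03,0],[0,0,0,-0.035,0],[0,0,0,-0.035,0],[0,0,0,0,-8],[0,0,0,0,-8],[0,0,0,0,-8],[0,0,0,0,-8],[0,0,0,0,0]]]'
python3 -c "
from h import *
go(.5665,-.1215,.191,108.1)"
```

```text
time: 28.4
eef_pos: [0.4599, 0.0995, 0.2032]
tool_rot: [0.787, 0.617, 0.0, 0.0]
contact_force: [-2.1, 0.4, 8.4]
finger_gap: 0.0386
gripper_force: 59.2
time: 29.52
eef_pos: [0.4596, 0.0995, 0.3226]
tool_rot: [0.587, 0.809, 0.0, 0.0]
contact_force: [-0.3, -0.1, -1.0]
finger_gap: 0.0383
gripper_force: 60.1
turn -0.0 dx -0.2432 dy 0.0330 dz 0.1316 at [0.4596 0.0995 0.3226] gap 0.0383 F [-0.3 -0.1 -1. ] t 29.5
```

```bash
python3 -m handwheel '[[[0,-0.02,0.005,0,0],[0,-0.04,0.005,0,0],[0,-0.05,0.006,0,0],[0,-0.05,0.006,0,0],[0,-0.04,0.006,0,0],[0,-0.03,0.005,0,0],[0,-0.0132,0,0.02,0],[0,0,0,0.035,0],[0,0,0,0.035,0],[0,0,0,0,0]]]'
python3 - <<'E'
from h import *
from rig import arm
import cv2
go(.5665,-.1215,.1942,108.1)
r=arm.read_camera("side");cv2.imwrite("pics/s7.png",cv2.resize(r["pixels"][60:220,260:420,::-1],None,fx=3.5,fy=3.5,interpolation=cv2.INTER_CUBIC))
E
```

```text
time: 30.78
eef_pos: [0.5654, -0.121, 0.2304]
tool_rot: [0.588, 0.809, -0.001, -0.002]
contact_force: [0.5, 0.1, 0.5]
finger_gap: 0.0387
gripper_force: 60.3
turn -0.1 dx -0.0008 dy 0.0009 dz 0.0362 at [ 0.5654 -0.121   0.2304] gap 0.0387 F [0.5 0.1 0.5] t 30.8
```

View pics/s7.png

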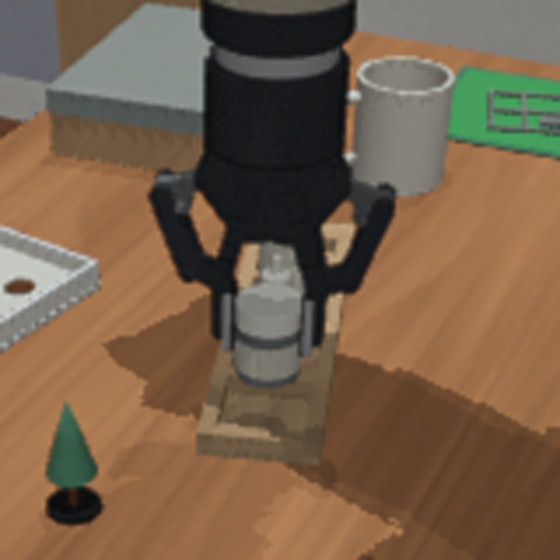

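The jar hangs upright over compartment 4, with its underside centre at about (267,371) in the crop. I'll check that point and lower it gently while watching the force.

```bash
python3 -c "
from h import *
CR['s2']=('side',260,60,3.5)
print(at('s2',(267,371),.041))"
python3 -m handwheel '[[[0,-0.0008,0.0009,0.01,0],[0,0,0,0.01,0],[0,0,0,0.006,0],[0,0,0,0.004,0],[0,0,0,0,0]]]'
```

```text
[ 0.56532016 -0.12151377  0.041     ]
time: 31.45
eef_pos: [0.5678, -0.1218, 0.2023]
tool_rot: [0.587, 0.81, -0.0, -0.0]
contact_force: [0.5, -0.1, -0.1]
finger_gap: 0.0384
gripper_force: 60.3
```

Bottom at about z = 13 mm, between the walls, with no contact.

```bash
python3 -m handwheel '[[[0,0,0.001,0.004,0],[0,0,0,0.003,0],[0,0,0,0.001,0],[0,0,0,0,0]]]'
```

```text
time: 31.95
eef_pos: [0.5688, -0.1216, 0.1945]
tool_rot: [0.587, 0.81, -0.0, -0.0]
contact_force: [0.9, 0.7, -0.8]
finger_gap: 0.0382
gripper_force: 60.4
```

```bash
python3 -m handwheel '[[[0.6,0,0,0,0],[0.8,0,0,0,0],[1,0,0,0,0],[1,0,0,0,0],[1,0,0,-0.02,0],[1,0,0,-0.05,0],[1,0,0,-0.06,0],[1,0,0,-0.06,0],[1,0,0,0,0]]]'
python3 - <<'E'
from rig import arm
import cv2, numpy as np
a=arm.read_camera("side")["pixels"][60:220,270:390,::-1];b=arm.read_camera("scene")["pixels"][100:220,170:330,::-1]
a=cv2.resize(a,None,fx=3,fy=3,interpolation=cv2.INTER_CUBIC);b=cv2.resize(b,None,fx=2.75,fy=2.75,interpolation=cv2.INTER_CUBIC)
o=np.zeros((480,800,3),np.uint8);o[:,:360]=a;o[:330,360:]=b;cv2.imwrite("pics/s8.png",o)
E
```

```text
time: 33.08
eef_pos: [0.57, -0.1219, 0.3896]
tool_rot: [0.587, 0.81, 0.001, 0.004]
contact_force: [0.2, 0.4, 0.1]
finger_gap: 0.0853
gripper_force: 0.0
```

View pics/s8.png

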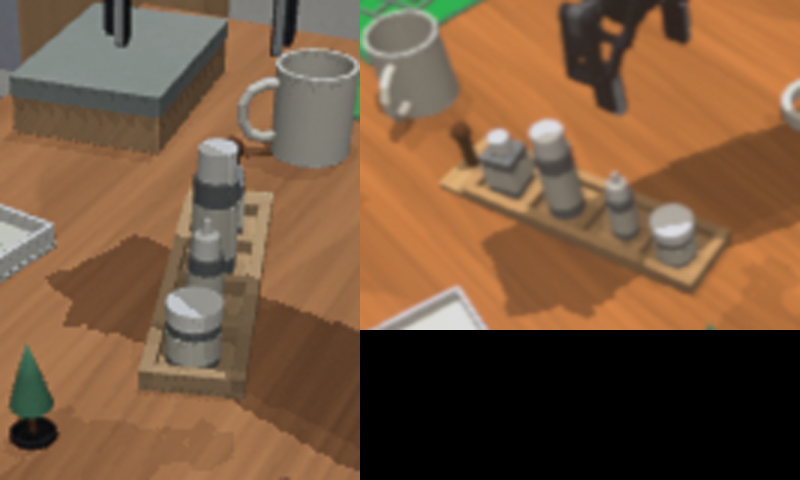

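Both views show square, tall, dropper and jar upright in compartments 1 to 4, counted from the post (scene crop at (507,165), (557,170), (620,205), (672,235)). The gripper is clear.

```bash
python3 -c "
from rig import arm
print(arm.hand_in())"
```

```text
the job is handed in; nothing more can be done
None
```

I moved all four containers into the rack and handed the job in at about 33 s. Counted from the post they are square, tall, dropper and jar, and all were standing upright in the last pictures.

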